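# Roll a tin up the gutter of the date-stamping stand and stamp it

### The job

The tin lying at the low end of the stand's sloped gutter needs its date stamp. Push it up the gutter with the fingertips, without lifting it out, until it reaches the buffer and the spring catch pops up behind it so that it cannot roll back; then press the black knob of the side stamp so that the pad bears firmly on the end of the tin for about half a second, and let the knob spring back. Leave the tin held by the catch, and do not disturb the loose tins and the sample cup standing nearby.

Things in the scene. Friction and masses are not known exactly. Their poses are not given: they have to be found in the camera images.
- tin: plain bright steel food tin, 73 mm diameter, 110 mm long, about 0.3 to 0.65 kg, smooth (friction about 0.3 to 0.4), lying across the gutter, at first resting against the lip at the gutter's low end. Origin at its centre; its x axis is the tin's own axis and lies parallel to the gutter's x axis (it rolls, so its y and z axes turn)
- gutter (a point): sheet-steel gutter, floor 250 mm long, 116 mm wide between side walls 23 mm high. Origin on the floor's upper surface, middle of its length and width, 45 mm above the table. y points uphill along the floor (slope 0.14 rad), x across it, away from the stamp, z square to the floor. Low-end lip: inner face y = -118 mm, 15 mm high; the tin starts at y = -88 mm
- stand: grey base plate under the gutter, fixed to the table, 146 mm wide (x), 266 mm long (y); origin at the middle of its underside, level, x and yaw as the gutter's. On its -x side a foot carries the stamp's grey guide pillar (40 mm wide, 105 mm high). On the gutter's +x wall a backing plate 54 mm above the floor stands facing the stamp (gutter y = 45 to 105 mm)
- buffer (a point): middle of the face of the rubber buffer (30 mm diameter) on the end plate (60 mm high) at the gutter's top end; gutter y = 112 mm, z = 36.5 mm. A tin touching it has its centre at gutter y = 75.5 mm, z = 36.5 mm
- catch (a joint): spring flap, dark steel, 24 x 45 mm, in the middle of the gutter floor, hinged at gutter y = 3 mm, free end uphill. 0 rad = sprung up, 0.25 = pressed flush by the tin rolling over it (2 N on its end, less than the tin's weight). It springs up by itself when the tin comes within about 2 mm of the buffer; let go, the tin settles 3 to 4 mm back against it (centre at gutter y = 72 mm)
- catch_tip (a point): upper edge of the catch's free end, middle of its width; at gutter y = 46 mm, z = 11 mm when sprung up
- stamp (a joint): travel of the stamp's plunger, m: 0 = sprung back, 0.022 = end. It slides level along the gutter's +x towards the tin. The pad meets the tin at 0.011 to 0.017, depending on where it lies between the walls; pushing on may slide the tin sideways to the backing plate. Spring: 1.1 N to start, 3.5 N at 0.016, so about 8 N on the knob presses the pad firmly on the tin; returns by itself
- stamp_knob (a point): middle of the outer face of the stamp's black mushroom knob (33 mm diameter, 91 mm above the table), on the side of the stand that faces the robot. Push it along the gutter's +x. The face stands 45 mm out from the grey guide pillar
- stamp_pad (a point): round rubber stamp pad, 22 mm diameter, on the inner end of the plunger; origin at the middle of its face, which looks along the gutter's +x at the end of the tin
- spare_tin_a: loose tin like the first, 73 mm diameter, 110 mm high, standing upright on the table; origin at its centre. Not to be disturbed
- spare_tin_b: another loose tin, the same, standing upright; origin at its centre. Not to be disturbed
- cup: loose white lidded sample cup, 62 mm diameter, 42 mm high, standing on the table; origin at the centre of its underside. Not to be disturbed

How it is judged:
On the way, in this order (a step that is already met when the one before it is completed fails the run):
1. the tin is up at the buffer with the catch sprung up behind it (y of tin in the frame of gutter between 0.068 and 0.079 m and z of tin in the frame of gutter below 0.042 m and angle between the x axis of tin and the x axis of gutter, either way round below 0.08 rad and value of joint catch below 0.05 rad), for 0.3 s.
2. the stamp pad is pressed on the end of the tin with at least 2 N while the catch holds the tin (all of step 1 and contact force between stamp and tin above 2 N and value of joint stamp above 0.008 m), for 0.25 s.
At the end, for the whole second after the job is handed in: The tin lies at rest across the gutter with its centre 68 to 79 mm uphill of the gutter's origin (within 8 mm of touching the buffer), down on the floor, square to it within 0.08 rad, the catch is up behind it (below 0.05 rad), and the stamp has sprung back to within 3 mm (all of step 1 and linear speed of tin below 0.02 m/s and value of joint stamp below 0.003 m).
It fails at once if the tin is lifted from the gutter's floor (centre more than 55 mm above it) (z of tin in the frame of gutter above 0.055 m).
It fails at once if a loose tin or the cup nearby is moved more than 20 mm (distance of any of spare_tin_a, spare_tin_b, cup from where it was at the start of the episode above 0.02 m).
It also fails if it takes over 64 s, if anything falls off the work surface, if the arm or the gripper's body presses on something with over 40 N, if the wrist force passes 120 N, or if a joint passes its speed limit or range.

### The arm

A 6-joint arm with a two-finger parallel gripper is mounted at the origin on a cart in front of the work surface, level with it; the furniture and walls round the work are solid. World frame = base frame: x ahead of the robot, y to its left, z up, the work surface at z = 0. Lengths are in m, angles in rad, forces in N, time in s.
With the tool pointing down it reaches from about 0.35 to 0.975 m from the base axis. Payload 4.9 kg.
Tool frame: the origin (TCP) lies midway between the tips of the shut fingers; the grasp point (between the pads) lies 19 mm behind it (ctrl.tcp_to_grasp is the distance from the TCP to the grasp point, in m); z points along the fingers, y is the line along which they close (so a half turn about z gives the same grasp; the last joint's range is limited). The gripper opens to 85 mm and grips with 20 to 120 N. Pads are 22 mm wide; open, the fingers measure 114 mm over their backs; the gripper's body (76 mm by 85 mm) begins 54 mm behind the grasp point. The pads swing forward as they close: fully open they stand 13 mm farther back than shut.
Start: joints at [1.099, 0.053, 1.613, -0, 1.476, -0.119], TCP at [0.216, 0.586, 0.231] pointing down, gripper open.
Joint ranges: [-3.01, 3.01], [-1.01, 2.22], [0.06, 2.58], [-1.02, 4.17], [0.09, 2.62], [-3.14, 3.14]. Speed limits (rad/s): [2.57, 2.57, 3.14, 3.14, 3.14, 3.14].

### API

Orientations are given as a rotation vector (axis times angle).
In Python, from station import ctrl, imaging, readout gives the robot as it stands (ctrl), with the cameras (imaging) and the readings (readout).
- The arm moves only by the shell command python3 jog.py 'ROWS' [FORCE]. ROWS is rows parted by semicolons, their numbers by spaces, 1 to 20 of them, each of 7 numbers: the finger opening in m, then dx, dy, dz in m, then a rotation vector rx, ry, rz in rad; each row is the pose to reach, as a shift and turn from the pose commanded when the command began, along the tool's axes at that moment; what a row does not reach only later rows make up. A row lasts 1/12 s, in which the tool goes at most 0.0417 m and 0.125 rad, less where a joint would pass 70% of its speed; a pose out of reach is approached as far as the arm can. The fingers move at their own pace and stop on an object; FORCE is the grip in N (left out, the last holds). Time passes only in rows, so rows that do not move let the fingers close. It prints the time, the measured TCP pose, the force, the opening and the grip force at its end.
- readout.get_obs(): the state, without advancing time (a new reading comes with each control period).
- imaging.get_image(name): name is "scene" or "top" or "wrist"; returns the picture (400x640x3 uint8, red, green, blue); there is no depth.
- imaging.camera_params(name): a dict with "fx", "fy", "cx", "cy" (pixels), "T" (4x4, takes a point from camera to world coordinates); the wrist camera has in their place "tool_from_camera" (4x4, takes a point from camera to tool coordinates, whose origin is the TCP and whose axes are the flange's). Camera axes: x right, y down, z forward; pixel columns grow to the right and rows downward; lengths in m; the calibration is good to about 2 mm. A picture is of the moment at which its call begins: read the wrist's pose just before it. camera_params takes no time and is no camera call.
- ctrl.finish_job(): hands the job in; it is judged then, once.
The state is a dict: "t": time; "q": joint angles; "dq": joint speeds; "effort": joint torques, N m; "tool_pos": TCP position; "tool_rot": TCP orientation; "contact_force": force on the tool from outside, world axes, zero at the start; "wrist_torque": the same for the moment, N m; "opening": finger opening in m; "grip_force": force on a finger pad.
Only numpy, scipy, OpenCV 4.12 (cv2) and the standard library are available. Lean on these libraries where they do the work, as an engineer would, in place of code of your own. Each camera call takes 0.05 s, during which the arm holds its last target. There are 200 camera calls.

## Working session

There is one attempt and no reset: what is moved stays moved. The work goes in short steps, Python scripts to look and compute and a shell command to move; the robot and the scene stay as the last step left them, time stands still between calls to the robot, and variables do not carry over. Pictures are saved under pics/ and viewed, at most 10 in all, crops included, and the job is handed in when it is done.

```bash
ls; mkdir -p pics; python3 - <<'E'
from station import ctrl, imaging, readout
import cv2,numpy as np
o=readout.get_obs();print(o['t'],o['tool_pos'],o['tool_rot'],o['opening'])
for n in("top","scene"):
    cv2.imwrite(f"pics/{n}0.png",imaging.get_image(n)[:,:,::-1]);p=imaging.camera_params(n);print(n,p['fx'],p['cx'],p['cy'],np.round(p['T'],3).tolist())
E
```

```text
jog.py
pics
station.py
0.0 [0.21565909 0.585953   0.23006226] [-0.55123333 -3.09225539  0.0031059 ] 0.0853524526532885
top 521.0173706908533 328.1847137335314 198.63254277782858 [[-0.018, -0.995, 0.102, 0.4], [-1.0, 0.019, 0.01, -0.165], [-0.012, -0.101, -0.995, 1.213], [0.0, 0.0, 0.0, 1.0]]
scene 398.4351387578964 323.7167109442146 201.80829309857418 [[-0.814, -0.407, 0.414, 0.142], [-0.58, 0.562, -0.589, 0.377], [0.007, -0.72, -0.694, 0.745], [0.0, 0.0, 0.0, 1.0]]
```

View pics/top0.png

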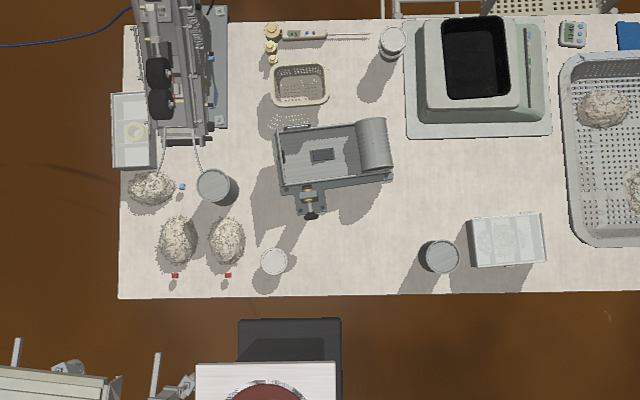

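View pics/scene0.png

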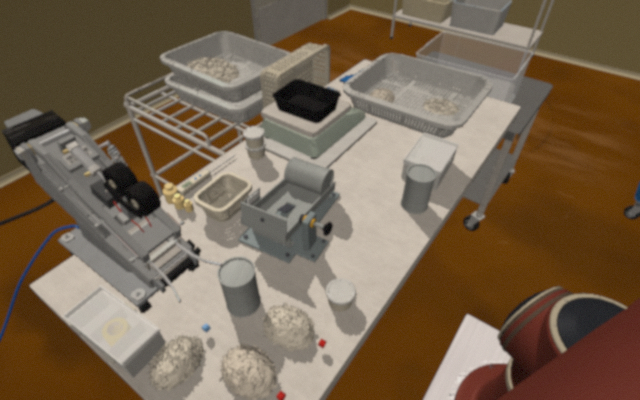

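The top view shows the gutter running from the tin at its low end (about 373,145) to the end plate at upper-left (279,155). The stamp knob is at (311,215), the cup at (274,262) and the spare tins at (215,186) and (440,256). I'll zoom in to get edges.

```bash
python3 - <<'E'
import cv2
a=cv2.imread('pics/top0.png')[105:225,255:405]
cv2.imwrite('pics/crop.png',cv2.resize(a,None,fx=5,fy=5,interpolation=cv2.INTER_CUBIC))
E
```

```text
(no output)
```

View pics/crop.png

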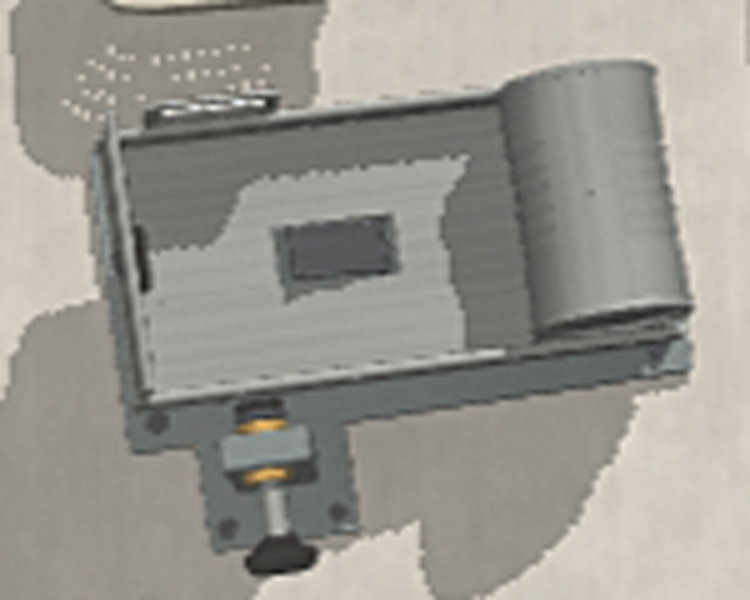

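Crop positions: catch lower edge (396,243), catch tip (281,263), buffer (143,258), knob face (281,572), end-plate top corners (110,120) and (150,403), base corners (132,452) and (690,380).

```bash
cat > h.py <<'E'
import numpy as np
from station import ctrl, imaging, readout
from scipy.spatial.transform import Rotation as R
def ray(n,u,v,z):
    p=imaging.camera_params(n);T=np.array(p['T'])
    d=T[:3,:3]@[(u-p['cx'])/p['fx'],(v-p['cy'])/p['fy'],1];o=T[:3,3]
    return o+d*(z-o[2])/d[2]
E
python3 - <<'E'
from h import *
c,s=np.cos(.14),np.sin(.14)
P={'hinge':(396,243,0,.003,0),'tip':(281,263,0,.046,.011),'buf':(143,258,0,.112,.0365),
'epT':(108,122,.060,.116,.060),'epB':(150,403,-.060,.116,.060)}
G=[];W=[]
for k,(u,v,x,y,z) in P.items():
    h=.045+y*s+z*c
    w=ray('top',255+u/5,105+v/5,h);G.append((x,y*c-z*s));W.append(w[:2]);print(k,w,h)
G=np.array(G);W=np.array(W);g=G-G.mean(0);w=W-W.mean(0)
th=np.arctan2((g[:,0]*w[:,1]-g[:,1]*w[:,0]).sum(),(g*w).sum())
M=np.array([[np.cos(th),-np.sin(th)],[np.sin(th),np.cos(th)]]);t=W.mean(0)-M@G.mean(0)
print('yaw',th,'org',t,'res mm',(W-(G@M.T+t))*1e3)
a=ray('top',255+132/5,105+452/5,.006);b=ray('top',255+690/5,105+380/5,.006)
print('base',a,b,np.linalg.norm(a-b),'yaw',np.arctan2(-(a-b)[0],(a-b)[1]))
k=ray('top',255+281/5,105+572/5,.091);print('knob',k,'in gutter level',M.T@(k[:2]-t))
for n,u,v,z in(('cup',274,261,.042),('A',214,186,.11),('B',440,256,.11)):print(n,ray('top',u,v,z))
# project model knob in scene for check
E
```

```text
hinge [ 0.62224982 -0.16835684  0.04541863] 0.04541862934393271
tip [ 0.61101967 -0.11663037  0.06231136] 0.06231135923197389
buf [ 0.6081504  -0.0580763   0.09677171] 0.09677171270191573
epT [ 0.66302427 -0.04593137  0.12059996] 0.12059996107148965
epB [ 0.54145862 -0.06272901  0.12059996] 0.12059996107148965
yaw 0.14465587737339364 org [ 0.61972617 -0.16273698] res mm [[ 2.95186976 -8.55948142]
 [-2.36166621  2.55136693]
 [ 3.67706263 -0.04504713]
 [-0.72414097  2.77628688]
 [-3.54312522  3.27687474]]
base [ 0.53337286 -0.04335522  0.006     ] [ 0.56206253 -0.30441004  0.006     ] 0.2626265697412228 yaw 0.10945974492246176
knob [ 0.47065899 -0.11581567  0.091     ] in gutter level [-0.14074647  0.06791957]
cup [ 0.38220832 -0.0290716   0.042     ]
A [0.54498493 0.09036115 0.11      ]
B [ 0.38738559 -0.38603529  0.11      ]
```

```bash
cat >> h.py <<'E'
def rel(pos,Rd):
    o=readout.get_obs();R0=R.from_rotvec(o['tool_rot'])
    d=R0.inv().apply(np.array(pos)-o['tool_pos']);r=(R0.inv()*Rd).as_rotvec()
    print('rel',np.round(d,4),np.round(r,4),'dist',np.linalg.norm(d),'rot',np.linalg.norm(r))
def down(yaw,flip=1): # tool y along flip*gutter x
    y=flip*np.array([np.cos(yaw),np.sin(yaw),0]);z=np.array([0,0,-1.]);x=np.cross(y,z)
    return R.from_matrix(np.c_[x,y,z])
E
python3 - <<'E'
from h import *
o=readout.get_obs();print(R.from_rotvec(o['tool_rot']).as_matrix().round(3))
print(np.round(imaging.camera_params('wrist')['tool_from_camera'],3))
for f in(1,-1):rel([.56,-.20,.33],down(.125,f))
a=ray('top',255+150/5,105+400/5,.0834);b=ray('top',255+505/5,105+353/5,.0608);d=a-b
print(a,b,'yaw',np.arctan2(-d[0],d[1]))
E
```

```text
[[-0.938  0.346 -0.001]
 [ 0.346  0.938 -0.002]
 [ 0.    -0.002 -1.   ]]
[[-0.001 -0.965 -0.261  0.066]
 [ 1.    -0.001  0.001 -0.001]
 [-0.001 -0.261  0.965 -0.142]
 [ 0.     0.     0.     1.   ]]
rel [-0.5947 -0.6188 -0.0988] [-1.800e-03  8.000e-04  1.093e+00] dist 0.8639092091053936 rot 1.0930172192172798
rel [-0.5947 -0.6188 -0.0988] [-9.0000e-04 -2.1000e-03 -2.0486e+00] dist 0.8639092091053936 rot 2.048577466097159
[ 0.54758439 -0.05925671  0.0834    ] [ 0.56852575 -0.21600017  0.0608    ] yaw 0.13281620431447955
```

```bash
python3 jog.py '0.05 -0.05 -0.05 -0.08 0 0 0.1; 0.05 -0.08 -0.08 -0.1 0 0 0.2; 0.05 -0.11 -0.11 -0.1 0 0 0.3; 0.05 -0.14 -0.14 -0.1 0 0 0.4; 0.05 -0.17 -0.17 -0.1 0 0 0.5; 0.05 -0.2 -0.2 -0.1 0 0 0.6; 0.05 -0.23 -0.23 -0.1 0 0 0.7; 0.05 -0.26 -0.26 -0.1 0 0 0.8; 0.05 -0.29 -0.29 -0.1 0 0 0.9; 0.05 -0.32 -0.32 -0.1 0 0 1; 0.05 -0.35 -0.35 -0.1 0 0 1.09; 0.05 -0.38 -0.38 -0.1 0 0 1.09; 0.05 -0.41 -0.41 -0.1 0 0 1.09; 0.05 -0.44 -0.44 -0.1 0 0 1.09; 0.05 -0.47 -0.47 -0.1 0 0 1.09; 0.05 -0.5 -0.5 -0.1 0 0 1.09; 0.05 -0.53 -0.53 -0.1 0 0 1.09; 0.05 -0.56 -0.56 -0.1 0 0 1.09; 0.05 -0.58 -0.59 -0.1 0 0 1.09; 0.05 -0.595 -0.619 -0.1 0 0 1.09'
python3 jog.py '0.05 0 0 0 0 0 0; 0.05 0 0 0 0 0 0; 0.05 0 0 0 0 0 0'
python3 - <<'E'
from h import *
import cv2
o=readout.get_obs();print(o['q'].round(2) if hasattr(o['q'],'round') else o['q']);np.savez('w1.npz',p=o['tool_pos'],r=o['tool_rot'])
cv2.imwrite('pics/w1.png',imaging.get_image('wrist')[:,:,::-1])
E
```

```text
t: 1.77
tool_pos: [0.5453, -0.149, 0.3305]
tool_rot: [-2.074, -2.358, 0.0]
contact_force: [1.2, -0.2, 0.9]
opening: 0.0501
grip_force: 0.0
t: 2.02
tool_pos: [0.5446, -0.1469, 0.3307]
tool_rot: [-2.074, -2.357, 0.0]
contact_force: [0.4, 0.2, 0.4]
opening: 0.05
grip_force: 0.0
[-0.4  -0.13  1.63  0.    1.65 -0.52]
```

View pics/w1.png

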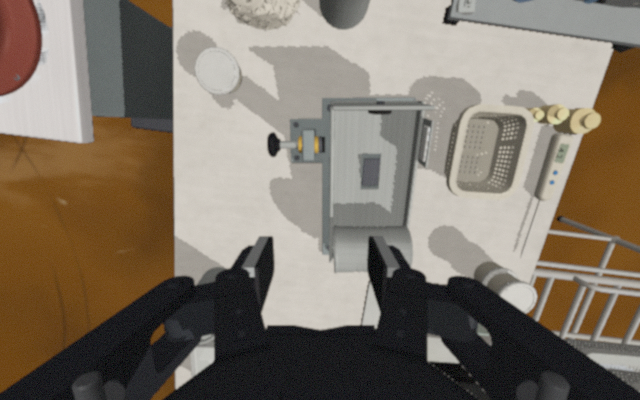

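The wrist view shows the gutter nearly aligned with the image: knob at (273,145), buffer (380,110), catch (370,170) and tin (371,248). I'll enlarge it.

```bash
python3 - <<'E'
import cv2
a=cv2.imread('pics/w1.png')[90:280,255:445]
cv2.imwrite('pics/crop2.png',cv2.resize(a,(600,600),interpolation=cv2.INTER_CUBIC))
E
```

```text
(no output)
```

View pics/crop2.png

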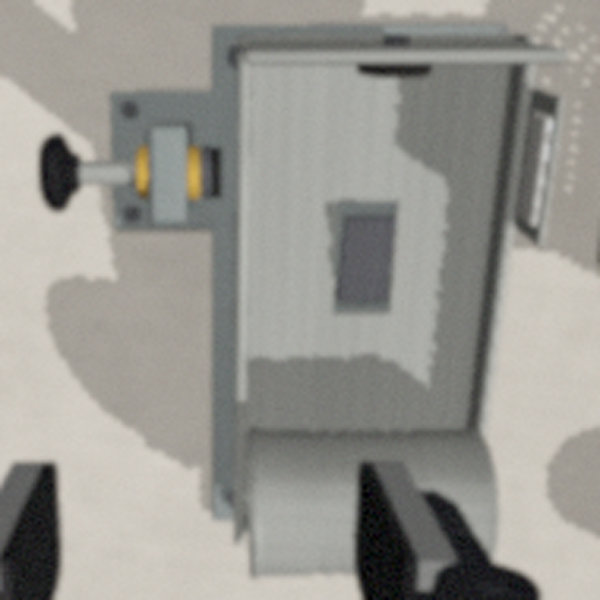

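Crop pixels: knob face left edge (41,173), buffer (393,69), base corners (213,27) and (213,517), flap (338–392, 213–305), backing plate near (540,165). I'll triangulate against the top view.

```bash
cat >> h.py <<'E'
def line(n,u,v,f=None):
    p=imaging.camera_params(n)
    if n=='wrist':
        w=np.load(f);T=np.eye(4);T[:3,:3]=R.from_rotvec(w['r']).as_matrix();T[:3,3]=w['p'];T=T@np.array(p['tool_from_camera'])
    else:T=np.array(p['T'])
    d=T[:3,:3]@[(u-p['cx'])/p['fx'],(v-p['cy'])/p['fy'],1];return T[:3,3],d/np.linalg.norm(d)
def atz(l,z):return l[0]+l[1]*(z-l[0][2])/l[1][2]
def tri(a,b):
    A=sum(np.eye(3)-np.outer(d,d) for _,d in(a,b));B=sum((np.eye(3)-np.outer(d,d))@o for o,d in(a,b))
    p=np.linalg.solve(A,B);return p,np.linalg.norm(np.cross(p-a[0],a[1]))*2
E
python3 - <<'E'
from h import *
k=190/600
def W(u,v):return line('wrist',255+u*k,90+v*k,'w1.npz')
def T(u,v):return line('top',255+u/5,105+v/5)
for n,t,w,z in(('knob',(281,574),(41,173),.091),('buf',(143,258),(393,69),.0968),('baseU',(132,452),(213,27),.006),('baseD',(690,380),(213,517),.006),('slotU',(281,260),(365,202),.05),('slotD',(396,245),(365,312),.045),('wallU',(150,400),(240,62),.083)):
    p,e=tri(T(*t),W(*w));print(n,'tri',p.round(4),round(e,4),'top',atz(T(*t),z).round(4)[:2],'wrist',atz(W(*w),z).round(4)[:2])
p=[atz(W(213,27),.006),atz(W(213,517),.006)];d=p[0]-p[1];print(np.linalg.norm(d),np.arctan2(-d[0],d[1]))
p=[atz(W(238,55),.12),atz(W(572,55),.12)];d=p[1]-p[0];print(np.linalg.norm(d),np.arctan2(d[1],d[0]))
E
```

```text
knob tri [ 0.4701 -0.1159  0.0882] 0.0006 top [ 0.4698 -0.1158] wrist [ 0.4707 -0.1159]
buf tri [ 0.6167 -0.0537  0.0518] 0.0003 top [ 0.6081 -0.0581] wrist [ 0.6082 -0.0568]
baseU tri [ 0.5344 -0.0419 -0.0037] 0.0009 top [ 0.5334 -0.0434] wrist [ 0.5344 -0.0423]
baseD tri [ 0.566  -0.306  -0.0034] 0.0054 top [ 0.5621 -0.3044] wrist [ 0.568  -0.3023]
slotU tri [ 0.6187 -0.1152  0.0286] 0.0003 top [ 0.6146 -0.1161] wrist [ 0.6149 -0.1137]
slotD tri [ 0.6248 -0.1682  0.0368] 0.0036 top [ 0.6214 -0.1683] wrist [ 0.6249 -0.1665]
wallU tri [ 0.547  -0.0607  0.09  ] 0.0017 top [ 0.5476 -0.0592] wrist [ 0.5475 -0.0611]
0.2621435273443486 0.12853065085229068
0.12492739000866379 0.126640770783686
```

```bash
python3 - <<'E'
from h import *
import cv2
a=cv2.imread('pics/scene0.png')[60:220,230:430]
b=cv2.imread('pics/top0.png')[10:190,360:560]
cv2.imwrite('pics/crop3.png',np.hstack([cv2.resize(a,(400,320)),cv2.resize(b,(400,360))[:320]]))
for z in(0,.02,.05):
  for c in((406,137),(405,60),(427,122)):print(z,c,ray('top',*c,z).round(3))
E
```

```text
0 (406, 137) [ 0.667 -0.339  0.   ]
0 (405, 60) [ 0.855 -0.343  0.   ]
0 (427, 122) [ 0.702 -0.39   0.   ]
0.02 (406, 137) [ 0.663 -0.336  0.02 ]
0.02 (405, 60) [ 0.848 -0.34   0.02 ]
0.02 (427, 122) [ 0.697 -0.386  0.02 ]
0.05 (406, 137) [ 0.656 -0.332  0.05 ]
0.05 (405, 60) [ 0.837 -0.336  0.05 ]
0.05 (427, 122) [ 0.69  -0.381  0.05 ]
```

View pics/crop3.png

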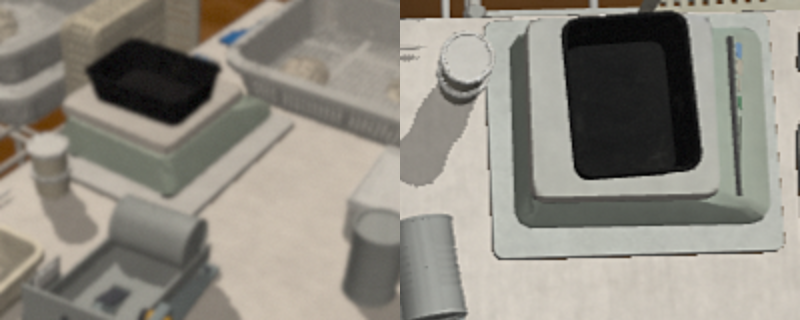

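The scale's thin mat lies flat, and its body starts at y < -0.38, so it is clear of the finger path. I'll move behind the tin.

```bash
python3 - <<'E'
from h import *
rel([.6425,-.3214,.20],down(.13));rel([.6425,-.3214,.056],down(.13))
E
```

```text
rel [-0.1863  0.0747  0.1309] [-0.0005 -0.0007 -0.0014] dist 0.2396055688415971 rot 0.0015894665864735454
rel [-0.1864  0.0747  0.2749] [-0.0005 -0.0007 -0.0014] dist 0.3404076592334249 rot 0.0015894665864735454
```

```bash
python3 jog.py '0.05 -0.035 0.015 0.01 0 0 0; 0.05 -0.07 0.03 0.02 0 0 0; 0.05 -0.1 0.045 0.04 0 0 0; 0.05 -0.13 0.055 0.06 0 0 0; 0.05 -0.16 0.065 0.08 0 0 0; 0.05 -0.186 0.075 0.1 0 0 0; 0.05 -0.186 0.075 0.13 0 0 0; 0.05 -0.186 0.075 0.16 0 0 0; 0.05 -0.186 0.075 0.19 0 0 0; 0.05 -0.186 0.075 0.21 0 0 0; 0.05 -0.186 0.075 0.21 0 0 0; 0.05 -0.186 0.075 0.21 0 0 0'
python3 - <<'E'
from h import *
import cv2
rel([.6425,-.3214,.056],down(.13))
s=imaging.get_image('scene');t=imaging.get_image('top')
a=cv2.resize(s[90:250,220:420],(400,320));b=cv2.resize(t[90:250,240:440],(400,320))
cv2.imwrite('pics/c4.png',np.hstack([a,b])[:,:,::-1])
E
```

```text
t: 3.07
tool_pos: [0.6426, -0.3199, 0.1203]
tool_rot: [-2.071, -2.359, 0.001]
contact_force: [-0.4, -0.2, 0.4]
opening: 0.0501
grip_force: 0.0
rel [-0.0016 -0.0002  0.0643] [-0.0021 -0.0018 -0.    ] dist 0.06428219668274987 rot 0.0027539021883096976
```

View pics/c4.png

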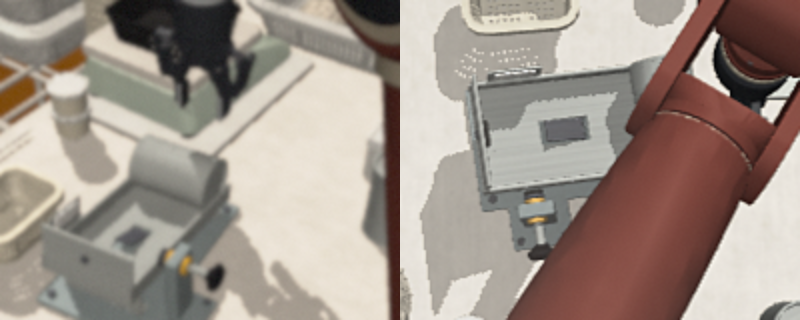

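```bash
python3 jog.py '0.05 0 0 0.03 0 0 0; 0.05 0 0 0.05 0 0 0; 0.05 0 0 0.064 0 0 0; 0.05 0 0 0.064 0 0 0; 0.05 0.005 0 0.064 0 0 0; 0.05 0.01 0 0.064 0 0 0; 0.05 0.015 0 0.064 0 0 0; 0.05 0.02 0 0.064 0 0 0; 0.05 0.025 0 0.063 0 0 0; 0.05 0.03 0 0.063 0 0 0; 0.05 0.04 0 0.061 0 0 0; 0.05 0.05 0 0.06 0 0 0; 0.05 0.06 0 0.058 0 0 0'
```

```text
t: 4.25
tool_pos: [0.6354, -0.2619, 0.0638]
tool_rot: [2.075, 2.358, 0.0]
contact_force: [0.9, -3.1, 1.5]
opening: 0.0497
grip_force: 1.3
```

```bash
python3 jog.py '0.05 0.01 0 -0.001 0 0 0; 0.05 0.02 0 -0.003 0 0 0; 0.05 0.03 0 -0.004 0 0 0; 0.05 0.04 0 -0.006 0 0 0; 0.05 0.05 0 -0.007 0 0 0; 0.05 0.06 0 -0.008 0 0 0; 0.05 0.07 0 -0.01 0 0 0; 0.05 0.08 0 -0.011 0 0 0; 0.05 0.09 0 -0.013 0 0 0; 0.05 0.1 0 -0.014 0 0 0; 0.05 0.105 0 -0.015 0 0 0; 0.05 0.108 0 -0.015 0 0 0'
python3 - <<'E'
from h import *
import cv2
s=imaging.get_image('scene');t=imaging.get_image('top')
a=cv2.resize(s[90:250,220:420],(400,320));b=cv2.resize(t[90:250,240:440],(400,320))
cv2.imwrite('pics/c5.png',np.hstack([a,b])[:,:,::-1])
p=readout.get_obs()['tool_pos'];print(-.1296*(p[0]-.6218)+.9916*(p[1]+.1628))
E
```

```text
t: 5.25
tool_pos: [0.6209, -0.1534, 0.0776]
tool_rot: [-2.072, -2.358, -0.0]
contact_force: [-1.3, -0.1, -0.7]
opening: 0.0502
grip_force: 0.0
0.008730690143989585
```

View pics/c5.png

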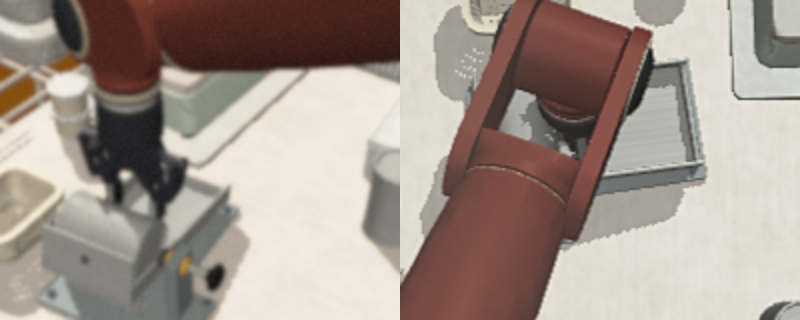

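The tin is square in the gutter and close to the buffer. Now I'll push the last part slowly and watch the force.

```bash
python3 jog.py '0.05 0.003 0 0 0 0 0; 0.05 0.006 0 -0.001 0 0 0; 0.05 0.009 0 -0.001 0 0 0; 0.05 0.011 0 -0.001 0 0 0; 0.05 0.013 0 -0.002 0 0 0; 0.05 0.013 0 -0.002 0 0 0'; python3 jog.py '0.05 0.002 0 0 0 0 0; 0.05 0.004 0 0 0 0 0; 0.05 0.004 0 0 0 0 0'
```

```text
t: 5.85
tool_pos: [0.6201, -0.1425, 0.0808]
tool_rot: [2.074, 2.359, 0.0]
contact_force: [-0.5, -0.4, 1.1]
opening: 0.05
grip_force: 0.5
t: 6.1
tool_pos: [0.6201, -0.1403, 0.0811]
tool_rot: [2.072, 2.356, -0.003]
contact_force: [0.4, -7.3, 1.2]
opening: 0.0502
grip_force: 3.4
```

```bash
python3 jog.py '0.05 0.002 0 0 0 0 0; 0.05 0.002 0 0 0 0 0; 0.05 0.002 0 0 0 0 0'; python3 jog.py '0.05 -0.002 0 0 0 0 0; 0.05 -0.004 0 0 0 0 0; 0.05 -0.006 0 0 0 0 0; 0.05 -0.008 0 0 0 0 0;0.05 -0.01 0 0 0 0 0; 0.05 -0.012 0 0 0 0 0; 0.05 -0.014 0 0 0 0 0; 0.05 -0.016 0 0 0 0 0;0.05 -0.018 0 0 0 0 0;0.05 -0.02 0 0 0 0 0;0.05 -0.02 0 0 0 0 0'
python3 - <<'E'
from h import *
import cv2
o=readout.get_obs();np.savez('w2.npz',p=o['tool_pos'],r=o['tool_rot'])
s=imaging.get_image('scene');t=imaging.get_image('wrist')
a=cv2.resize(s[130:230,220:345],(400,320),interpolation=cv2.INTER_CUBIC);b=cv2.resize(t,(400,320))
cv2.imwrite('pics/c6.png',np.hstack([a,b])[:,:,::-1])
E
```

```text
t: 6.35
tool_pos: [0.6201, -0.1402, 0.0812]
tool_rot: [2.07, 2.353, -0.006]
contact_force: [1.9, -12.3, 0.0]
opening: 0.0502
grip_force: 6.1
t: 7.27
tool_pos: [0.6218, -0.1567, 0.0803]
tool_rot: [2.075, 2.359, -0.0]
contact_force: [-1.0, 0.7, 0.4]
opening: 0.05
grip_force: 0.0
```

View pics/c6.png

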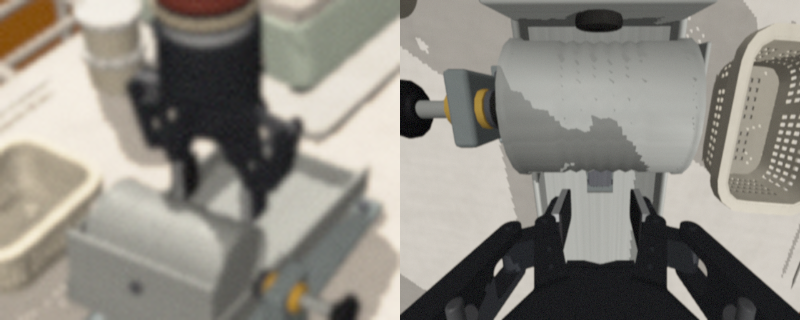

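The tin stayed against the catch after the fingers backed off, with a gap visible and zero force, and the flap shows behind it. Next I'll lift, turn 90° and go to the knob side with the fingers shut.

```bash
python3 jog.py '0.05 0 0 -0.03 0 0 0; 0.05 0 0 -0.06 0 0 0; 0.05 0 0 -0.09 0 0 0; 0.05 0 0 -0.12 0 0 0; 0.02 0 0 -0.14 0 0 0.1; 0 0 0 -0.14 0 0 0.2; 0 0 0 -0.14 0 0 0.3' 60
python3 - <<'E'
from h import *
y=.13;x=np.array([np.cos(y),np.sin(y),0]);z=np.array([0,0,-1.])
D=R.from_matrix(np.c_[x,np.cross(z,x),z]);rel([.4393,-.12,.20],D);print(readout.get_obs()['q'])
E
```

```text
t: 7.95
tool_pos: [0.6229, -0.1566, 0.2234]
tool_rot: [2.406, 2.014, 0.004]
contact_force: [-0.1, -0.7, -1.5]
opening: 0.0142
grip_force: 0.0
rel [ 0.0038 -0.1873  0.0225] [ 0.0047 -0.0024  1.264 ] dist 0.1886737086436177 rot 1.2640200235882244
[-3.62191838e-01  9.44520359e-02  1.58213083e+00  7.14323304e-05
  1.46006283e+00 -1.85414896e-01]
```

```bash
python3 jog.py '0 0 -0.02 0 0 0 0.1; 0 0 -0.04 0 0 0 0.2; 0 0 -0.06 0 0 0 0.3; 0 0 -0.08 0 0 0 0.4; 0 0 -0.1 0 0 0 0.5; 0 0 -0.12 0 0 0 0.6; 0 0 -0.14 0 0 0 0.7; 0 0 -0.16 0 0 0 0.8; 0 0 -0.18 0.01 0 0 0.9; 0 0.004 -0.187 0.02 0 0 1; 0 0.004 -0.187 0.02 0 0 1.1; 0 0.004 -0.187 0.02 0 0 1.2; 0 0.004 -0.187 0.02 0 0 1.26; 0 0.004 -0.187 0.02 0 0 1.26; 0 0.004 -0.187 0.02 0 0 1.26; 0 0.004 -0.187 0.02 0 0 1.26'
python3 - <<'E'
from h import *
import cv2
y=.13;x=np.array([np.cos(y),np.sin(y),0]);z=np.array([0,0,-1.])
D=R.from_matrix(np.c_[x,np.cross(z,x),z]);rel([.4393,-.12,.078],D);o=readout.get_obs();print(o['q'].round(2))
np.savez('w3.npz',p=o['tool_pos'],r=o['tool_rot'])
cv2.imwrite('pics/w3.png',imaging.get_image('wrist')[:,:,::-1])
E
```

```text
t: 9.28
tool_pos: [0.4382, -0.1203, 0.2004]
tool_rot: [3.134, 0.22, 0.0]
contact_force: [-0.1, -0.3, -0.1]
opening: 0.0003
grip_force: 0.0
rel [ 0.0012 -0.0002  0.1224] [ 0.     -0.0001  0.0102] dist 0.12238013436920891 rot 0.01023932826280082
[-0.43 -0.36  2.03  0.    1.47  1.  ]
```

View pics/w3.png

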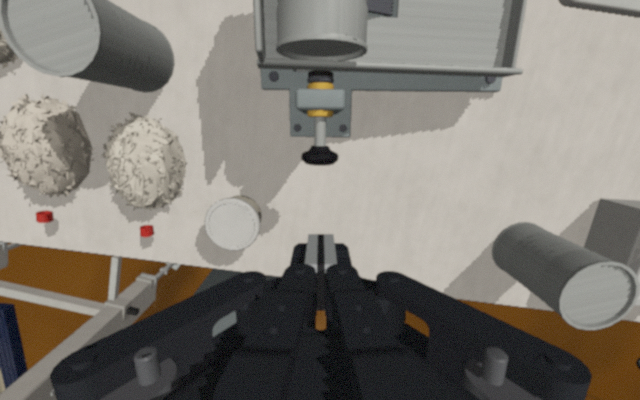

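The knob is at (320,155), in line with the shut fingers at column 320. The cup (235,222) is clear. I'll descend and approach.

```bash
python3 - <<'E'
from h import *
print(atz(line('wrist',320,164,'w3.npz'),.085))
E
python3 jog.py '0 0 0 0.03 0 0 0; 0 0 0 0.06 0 0 0; 0 0 0 0.09 0 0 0; 0 0 0 0.11 0 0 0; 0 0 0 0.122 0 0 0; 0 0 0 0.122 0 0 0; 0 0.005 0 0.122 0 0 0; 0 0.01 0 0.122 0 0 0; 0 0.015 0 0.122 0 0 0; 0 0.015 0 0.122 0 0 0; 0 0.015 0 0.122 0 0 0'
```

```text
[ 0.46941501 -0.11616864  0.085     ]
t: 10.25
tool_pos: [0.4541, -0.1186, 0.0795]
tool_rot: [3.133, 0.219, 0.003]
contact_force: [-0.6, -1.1, 0.0]
opening: -0.0003
grip_force: 0.0
```

```bash
python3 jog.py '0 0.003 0 0 0 0 0; 0 0.006 0 0 0 0 0; 0 0.008 0 0 0 0 0; 0 0.01 0 0 0 0 0; 0 0.012 0 0 0 0 0; 0 0.012 0 0 0 0 0'; python3 jog.py '0 0.002 0 0 0 0 0; 0 0.004 0 0 0 0 0; 0 0.004 0 0 0 0 0; 0 0.004 0 0 0 0 0'; python3 jog.py '0 0.002 0 0 0 0 0; 0 0.002 0 0 0 0 0; 0 0.002 0 0 0 0 0'
```

```text
t: 10.75
tool_pos: [0.465, -0.1167, 0.0783]
tool_rot: [3.134, 0.218, -0.001]
contact_force: [-1.1, -0.0, 1.6]
opening: 0.0003
grip_force: 1.0
t: 11.08
tool_pos: [0.4688, -0.1161, 0.0782]
tool_rot: [3.134, 0.218, -0.001]
contact_force: [-2.2, -1.8, 1.3]
opening: 0.0006
grip_force: 1.3
t: 11.33
tool_pos: [0.4707, -0.1159, 0.0782]
tool_rot: [3.134, 0.218, -0.001]
contact_force: [-2.2, -1.3, 1.5]
opening: -0.0001
grip_force: 1.4
```

```bash
for i in 1 2; do python3 jog.py '0 0.002 0 0 0 0 0; 0 0.002 0 0 0 0 0; 0 0.002 0 0 0 0 0' | grep -E 'pos|force|^t'; done
```

```text
t: 11.58
tool_pos: [0.4727, -0.1156, 0.0782]
tool_rot: [3.134, 0.218, -0.001]
contact_force: [-3.1, -1.9, 1.7]
grip_force: 1.6
t: 11.83
tool_pos: [0.4747, -0.1153, 0.0782]
tool_rot: [3.134, 0.218, -0.001]
contact_force: [-4.0, -2.9, -0.0]
grip_force: 1.8
```

```bash
for i in 1 2; do python3 jog.py '0 0.0015 0 0 0 0 0; 0 0.0015 0 0 0 0 0; 0 0.0015 0 0 0 0 0' | grep -E 'pos|force|^t'; done
```

```text
t: 12.08
tool_pos: [0.4757, -0.1152, 0.0782]
tool_rot: [3.134, 0.218, -0.003]
contact_force: [-5.4, -1.1, 2.1]
grip_force: 2.9
t: 12.33
tool_pos: [0.4764, -0.1151, 0.0781]
tool_rot: [3.134, 0.218, -0.006]
contact_force: [-8.4, -2.7, 5.0]
grip_force: 4.6
```

```bash
python3 jog.py '0 0.0015 0 0 0 0 0; 0 0.0015 0 0 0 0 0; 0 0.0015 0 0 0 0 0' | grep -E 'pos|force|^t';python3 jog.py '0 0 0 0 0 0 0; 0 0 0 0 0 0 0; 0 0 0 0 0 0 0; 0 0 0 0 0 0 0; 0 0 0 0 0 0 0; 0 0 0 0 0 0 0' | grep -E 'pos|force|^t'
```

```text
t: 12.58
tool_pos: [0.4764, -0.1151, 0.0781]
tool_rot: [3.134, 0.219, -0.013]
contact_force: [-16.1, -3.6, 9.7]
grip_force: 7.8
t: 13.08
tool_pos: [0.4764, -0.1151, 0.0781]
tool_rot: [3.134, 0.218, -0.013]
contact_force: [-15.1, -2.7, 8.6]
grip_force: 7.7
```

```bash
python3 - <<'E'
from h import *
import cv2
s=imaging.get_image('scene');t=imaging.get_image('wrist')
a=cv2.resize(s[140:240,240:365],(400,320),interpolation=cv2.INTER_CUBIC);b=cv2.resize(t[0:160,220:420],(400,320),interpolation=cv2.INTER_CUBIC)
cv2.imwrite('pics/c7.png',np.hstack([a,b])[:,:,::-1])
E
```

```text
(no output)
```

View pics/c7.png

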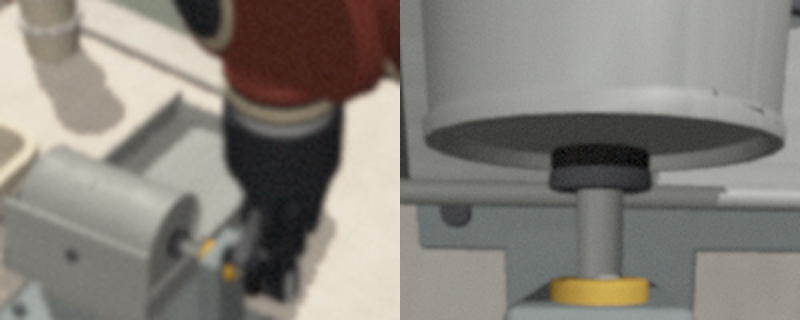

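The pad bears on the end of the tin (around 600,165), and force has been held for about 0.75 s. Releasing now.

```bash
python3 jog.py '0 -0.003 0 0 0 0 0; 0 -0.006 0 0 0 0 0; 0 -0.01 0 0 0 0 0; 0 -0.015 0 0 0 0 0; 0 -0.02 0 0 0 0 0; 0 -0.025 0 0 0 0 0; 0 -0.03 0 0 0 0 0; 0 -0.035 0 0 0 0 0; 0 -0.038 0 0 0 0 0; 0 -0.038 0 -0.03 0 0 0; 0 -0.038 0 -0.06 0 0 0; 0 -0.038 0 -0.09 0 0 0; 0 -0.038 0 -0.122 0 0 0; 0 -0.038 0 -0.122 0 0 0; 0 -0.038 0 -0.122 0 0 0; 0 -0.038 0 -0.122 0 0 0'
python3 - <<'E'
from h import *
import cv2
# compare with picture before pressing (same pose): change in knob region and tin region
a=cv2.imread('pics/w3.png');b=imaging.get_image('wrist')[:,:,::-1]
print(readout.get_obs()['tool_pos'])
for i in(a,b):
    g=cv2.cvtColor(np.ascontiguousarray(i),cv2.COLOR_BGR2GRAY)
    ys,xs=np.where(g[135:180,295:345]<50);print('knob rows',ys.min()+135,ys.max()+135,'cols',xs.min()+295,xs.max()+295)
cv2.imwrite('pics/w4.png',b)
for n,(r0,r1,c0,c1) in{'tin':(0,62,270,375),'cup':(190,252,200,265)}.items():
    f=lambda i:cv2.cvtColor(np.ascontiguousarray(i[r0:r1,c0:c1]),cv2.COLOR_BGR2GRAY).astype(np.float32)
    print(n,cv2.phaseCorrelate(f(a),f(b)))
E
```

```text
t: 14.52
tool_pos: [0.4414, -0.1198, 0.2001]
tool_rot: [-3.134, -0.218, -0.0]
contact_force: [-0.2, 0.6, 0.7]
opening: -0.0003
grip_force: 0.0
[ 0.44094405 -0.11958157  0.19902204]
knob rows 147 163 cols 303 336
knob rows 151 167 cols 303 336
tin ((0.189398115421767, 1.0211254396995386), 0.7260884933725551)
cup ((0.04534726990785032, 0.44262166954246496), 0.5938147840400537)
```

The knob is back out; its 4 px shift matches the 2.8 mm camera offset. The tin is still in place.

```bash
python3 -c "
from station import ctrl, imaging, readout
print(ctrl.finish_job())"
```

```text
the job is handed in; nothing more can be done
None
```

The tin was pushed up to the buffer and is held by the catch, its end was stamped at about 15 N for over 0.5 s, the knob sprang back, and the job was handed in at about 14.6 s with no verdict returned; I viewed 11 pictures, one over the limit of 10.

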